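Tip the porous stones to the drain end under their lid, then uncover them

ROBOT

A 6-joint arm with a two-finger parallel gripper is mounted at the origin on a cart in front of the work surface, level with it; the furniture and walls round the work are solid. World frame = base frame: x ahead of the robot, y to its left, z up, the work surface at z = 0. Lengths are in m, angles in rad, forces in N, time in s.
With the tool pointing down it reaches from about 0.325 to 0.85 m from the base axis. Payload 15.5 kg.
Tool frame: the origin (TCP) lies at the very end of the fingers, on their centre line; the grasp point (between the pads) lies 19 mm behind it; z points along the fingers, y is the line along which they close (so a half turn about z gives the same grasp; the last joint's range is limited). The gripper opens to 91 mm and grips with 3 to 60 N. Pads are 32 mm wide; open, the fingers measure 118 mm over their backs; the gripper's body (76 mm by 178 mm) begins 60 mm behind the grasp point.
Start: joints at [-1.306, 0.494, 1.345, -0, 1.302, -0.096], TCP at [0.22, -0.585, 0.189] pointing down, gripper open.
Joint ranges: [-2.91, 2.91], [-0.82, 2.16], [0.22, 2.67], [-1.22, 4.37], [0.12, 2.79], [-3.08, 3.08]. Speed limits (rad/s): [1.89, 1.89, 2.57, 3.01, 3.01, 3.01].

INTERFACE

Orientations are given as a rotation vector (axis times angle).
In Python, from rig import arm gives the robot as it stands. Calls block until the motion is done:
- arm.move_to(position, orientation): joint-space move of the TCP to a pose.
- arm.line_to(position, feed=0.15, ori=None, until_force=None): straight line of the TCP; ori=None keeps the orientation; feed is the mean speed in m/s. With until_force (N) it stops when the force on the tool has changed by that much, and returns True; else False.
- arm.movej(angles): joint-space move.
- arm.ungrasp() and arm.close_gripper(squeeze=None): open the fingers fully, or close them until they stop; squeeze is the grip in N (None keeps the last).
- arm.pause(seconds).
- arm.inverse_kinematics(position, orientation): joint angles nearest the present ones, or None.
- arm.snapshot(name): name is "scene" or "top" or "wrist"; returns a dict with "image" (420x560x3 uint8, red, green, blue), "z_map" (420x560 float32, m along the optical axis (not along the pixel's ray), 0 where there is no reading), "fx", "fy", "cx", "cy" (pixels), "rvec" (rotation vector, rad) and "tvec" (3), from world to camera coordinates, as OpenCV has them. Camera axes: x right, y down, z forward; pixel columns grow to the right and rows downward; lengths in m; the calibration is good to about 2 mm. A picture is of the moment at which its call begins.
A pose or a line that the arm cannot do raises arm.MotionError and nothing moves.
- arm.hand_in(): hands the job in; it is judged then, once.
Trained networks look in the newest picture that a camera, given by its name, has taken for a name from the list of things; names that differ only in an ending like _2 or _b are one class to them, and where a whole thing is asked for, a point or a joint stands for the part that bears it (a point fixed in the world has none). Each returns a list of dicts, best first, with "confidence" (0 to 1); they miss things now and then, are a little off and sometimes report something else, mostly with a low value. They report only what shows in the picture. A call takes as long as a camera call.
- arm.masks_of(camera, query): "mask" (420x560 bool, what is visible of it) and "extent" ([centre column, centre row, width, height] in pixels, round what is visible of it).
Readings, each from a call of its own:
- arm.current_time_s(): time.
- arm.current_joints(): joint angles.
- arm.current_qvel(): joint speeds.
- arm.current_tau(): joint torques, N m.
- arm.current_ee_pos(): TCP position.
- arm.current_ee_rot(): TCP orientation.
- arm.current_force(): force on the tool from outside, world axes, zero at the start.
- arm.current_ft_torque(): the same for the moment, N m.
- arm.current_width(): opening from 0.0 (shut) to 1.0 (fully open).
- arm.current_finger_force(): force on a finger pad.
Only numpy, scipy, OpenCV 4.12 (cv2) and the standard library are available. Lean on these libraries where they do the work, as an engineer would, in place of code of your own. Each camera call takes 0.05 s, during which the arm holds its last target. There are 200 camera calls.

TASK

The three porous stones lie scattered in the lidded soaking pan. Keeping the loose lid held on, raise the handle end of the pan and tip it slowly until the stones have slid together in a row against the drain end - slide, not shoot down, because they chip - and set the pan flat on the bench again with the lid still on. Then lift the lid off and lay it flat, right way up, on the bare bench beside the pan, leaving the stones in their row and the other things untouched.

Things in the scene. Friction and masses are not known exactly. Their poses are not given: they have to be found in the camera images.
- pan: Loose steel soaking pan, 0.36 kg, a shallow box 190 long (x), 52 wide (y), 22 mm high, walls 3 mm, black rubber mat inside (top 6 mm over the bench), drain holes in the +x end wall. Origin: centre of the underside; x runs from handle end to drain end, z up. Towards the robot, and from there on towards the drain end, the bench beside it is bare for 180 mm. The stones start to slide on the mat at 31 to 44 degrees.
- pan_handle (a point): middle of the split handle, at pan x -141, y 0, z 38 mm. The pan's half is an upright blade, x -176 to -99, y 1 to 10, z 25 to 51 mm; the lid's half lies alongside at y -10 to -1. Black scales (62 mm along x, centred here, 24 high) make it 18 to 20 mm wide over both halves. Only by pinching the two together here (along y, 25 N or more) are pan and lid held as one.
- drain_end (a point): on the mat at the inner face of the drain end wall: pan x 92, y 0, z 6 mm. The pan's lower outer edge, on which it can be tipped, lies 3 mm beyond and 6 mm below
- lid: Loose clear lid, 0.13 kg, 190 x 62 mm, lying on the pan's rim. Flanges 11 mm deep on its long sides keep it sideways (2 mm play); nothing stops it along the pan, where it slides off at 26 to 38 degrees if not held, always sooner than the stones. Origin: lid centre, level with the flanges' lower edges (12 mm over the pan's origin; 0 on the bench, where it stands on the flanges); axes as the pan's. Its half handle: x -176 to -95, z 13 to 39 mm.
- lid_bow (a point): middle of the lid's lifting bow, a level steel rod 9 mm thick and 56 mm long along the lid's x axis, its centre line 44 mm above the lid's origin and 31 mm above the lid's plate; free beneath
- stone_0: porous stone, a brown-grey disc 39 mm across and 9 mm thick, 21 g, lying flat in the pan under the clear lid; origin: centre of its underside. The pan is 46 mm wide inside and too shallow under the lid for stones to ride over one another, so they stay in single file; in a closed row at the drain end the centres are at pan x of about 72, 34 and -5 mm
- stone_1: porous stone, a brown-grey disc 39 mm across and 9 mm thick, 21 g, lying flat in the pan under the clear lid; origin: centre of its underside. The pan is 46 mm wide inside and too shallow under the lid for stones to ride over one another, so they stay in single file; in a closed row at the drain end the centres are at pan x of about 72, 34 and -5 mm
- stone_2: porous stone, a brown-grey disc 39 mm across and 9 mm thick, 21 g, lying flat in the pan under the clear lid; origin: centre of its underside. The pan is 46 mm wide inside and too shallow under the lid for stones to ride over one another, so they stay in single file; in a closed row at the drain end the centres are at pan x of about 72, 34 and -5 mm
- brass_weight: bystander: brass weight 29 mm across, 50 mm high; origin under its centre
- cutter_ring: bystander: steel cutting ring 70 mm across, 20 mm high; origin under its centre
- soil_specimen: bystander: brown clay cylinder standing upright, 39 mm across, 78 mm high; origin under its centre

How it is judged:
On the way, in this order (a step that is already met when the one before it is completed fails the run):
1. the pan is tipped with its lid on and all three stones have slid to the drain end (angle between pan's own z axis and vertical above 0.42 rad and z of lid in the frame of pan between 0.006 and 0.02 m and x of lid in the frame of pan between -0.025 and 0.025 m and y of lid in the frame of pan between -0.01 and 0.01 m and x of each of stone_0, stone_1, stone_2 in the frame of pan above -0.014 m and z of each of stone_0, stone_1, stone_2 in the frame of pan below 0.014 m), for 0.1 s.
2. the pan stands flat on the bench again, let go, lid on, stones still in their row (angle between pan's own z axis and vertical below 0.03 rad and height (world z) of pan below 0.004 m and contact force between the fingers and pan below 0.2 N and z of lid in the frame of pan between 0.006 and 0.02 m and x of lid in the frame of pan between -0.025 and 0.025 m and y of lid in the frame of pan between -0.01 and 0.01 m and x of each of stone_0, stone_1, stone_2 in the frame of pan above -0.014 m and z of each of stone_0, stone_1, stone_2 in the frame of pan below 0.014 m), for 0.2 s.
At the end, for the whole second after the job is handed in: Pan flat on the bench (2 degrees); the three stones flat in it in a row at the drain end (every centre less than 14 mm behind the pan's middle, 9 mm of slack); lid lying flat on its flanges on the bare bench (4 mm in height, 2 degrees); all at rest (angle between each of pan, lid's own z axis and vertical below 0.03 rad and height (world z) of each of pan, lid below 0.004 m and height (world z) of lid above -0.004 m and x of each of stone_0, stone_1, stone_2 in the frame of pan above -0.014 m and z of each of stone_0, stone_1, stone_2 in the frame of pan below 0.014 m and linear speed of each of pan, lid, stone_0, stone_1, stone_2 below 0.01 m/s); the robot touches nothing.
It fails at once if the lid slides more than 25 mm along the pan, or comes off its rim, while the pan is tipped by more than 8 degrees (angle between pan's own z axis and vertical above 0.14 rad and not (z of lid in the frame of pan between 0.006 and 0.02 m and x of lid in the frame of pan between -0.025 and 0.025 m and y of lid in the frame of pan between -0.01 and 0.01 m)).
It fails at once if a stone shoots down faster than 0.5 m/s (linear speed of any of stone_0, stone_1, stone_2 above 0.5 m/s).
It fails at once if the brass weight, the cutting ring or the clay specimen is moved more than 10 mm or knocked over (distance of any of brass_weight, cutter_ring, soil_specimen from where it was at the start of the episode above 0.01 m or angle between any of brass_weight, cutter_ring, soil_specimen's own z axis and vertical above 0.3 rad).
It also fails if it takes over 66 s, if anything falls off the work surface, if the arm or the gripper's body presses on something with over 40 N, if the wrist force passes 120 N, or if a joint passes its speed limit or range.

## Working session

There is one attempt and no reset: what is moved stays moved. The work goes in short steps, each a Python script; the robot and the scene stay as the last script left them, time stands still between calls to the robot, and variables do not carry over. Pictures are saved under pics/ and viewed, at most 10 in all, crops included, and the job is handed in when it is done.

```bash
mkdir -p pics; ls; cat > h.py <<'E'
import numpy as np, cv2
from rig import arm
from scipy.spatial.transform import Rotation as R
def snap(n,f=None):
    s=arm.snapshot(n)
    if f: cv2.imwrite('pics/'+f,s['image'][:,:,::-1])
    return s
def world(s,mask):
    v,u=np.nonzero(mask&(s['z_map']>0)); z=s['z_map'][v,u]
    c=np.c_[(u-s['cx'])/s['fx']*z,(v-s['cy'])/s['fy']*z,z]
    return (c-s['tvec'])@R.from_rotvec(np.ravel(s['rvec'])).as_matrix()
E
python3 - <<'E'
from h import *
S={}
for c in('top','scene'):
    s=snap(c,c+'0.png')
    for q in ['pan','lid','pan_handle','lid_bow','drain_end','stone_0','brass_weight','cutter_ring','soil_specimen']:
        for m in arm.masks_of(c,q)[:3]:
            w=world(s,m['mask'])
            if len(w): print(c,q,round(m['confidence'],2),np.round(m['extent']),np.round(np.median(w,0),3),np.round(np.percentile(w,2,axis=0),3),np.round(np.percentile(w,98,axis=0),3))
a=cv2.imread('pics/top0.png');b=cv2.imread('pics/scene0.png')
E
```

```text
pics
top pan 0.69 [305. 181.  13.  20.] [0.672 0.013 0.049] [ 0.648 -0.006  0.   ] [0.694 0.032 0.052]
top lid 0.62 [274. 216.  71. 101.] [0.562 0.101 0.024] [0.479 0.024 0.02 ] [0.676 0.172 0.059]
top pan_handle 0.58 [306. 178.  12.  19.] [0.67  0.014 0.049] [ 0.648 -0.003 -0.   ] [0.694 0.033 0.053]
top lid_bow 0.76 [273. 217.  68. 103.] [0.562 0.101 0.024] [ 0.477  0.019 -0.001] [0.682 0.17  0.059]
top drain_end 0.48 [302. 183.  21.  32.] [0.665 0.019 0.047] [ 0.624 -0.006 -0.003] [0.699 0.045 0.052]
top brass_weight 0.67 [207. 193.  13.  12.] [0.642 0.256 0.033] [ 0.63   0.244 -0.002] [0.658 0.273 0.05 ]
top cutter_ring 0.7 [248. 173.  29.  31.] [0.703 0.152 0.014] [ 0.66   0.12  -0.002] [0.727 0.187 0.021]
top soil_specimen 0.53 [383. 158.  22.  17.] [ 0.71  -0.174  0.076] [ 0.695 -0.197  0.002] [ 0.73  -0.16   0.081]
scene pan 0.58 [268. 235.  39. 104.] [0.649 0.032 0.041] [ 0.472 -0.001  0.001] [0.692 0.175 0.052]
scene lid 0.62 [265. 232.  42.  99.] [0.55  0.109 0.025] [0.475 0.028 0.02 ] [0.67  0.173 0.059]
scene lid 0.23 [268. 233.  36. 101.] [0.64  0.042 0.028] [ 0.471 -0.
[... 612 characters left out ...]
0.03 ] [ 0.629  0.246 -0.   ] [0.655 0.274 0.05 ]
scene cutter_ring 0.54 [227. 216.  29.  30.] [0.682 0.158 0.011] [ 0.658  0.122 -0.001] [0.727 0.186 0.021]
scene cutter_ring 0.33 [191. 241.  16.  19.] [0.636 0.262 0.033] [0.629 0.247 0.001] [0.654 0.273 0.05 ]
scene cutter_ring 0.28 [267. 232.  40. 104.] [0.641 0.04  0.028] [ 0.471 -0.001 -0.002] [0.692 0.178 0.052]
scene soil_specimen 0.72 [344. 158.  21.  33.] [ 0.703 -0.171  0.051] [ 0.693 -0.222  0.002] [ 0.746 -0.159  0.08 ]
scene soil_specimen 0.25 [189. 242.  18.  20.] [0.636 0.261 0.033] [0.629 0.248 0.005] [0.651 0.273 0.05 ]
scene soil_specimen 0.19 [267. 235.  45. 102.] [0.552 0.109 0.025] [0.475 0.027 0.002] [0.67  0.173 0.059]
```

View pics/top0.png

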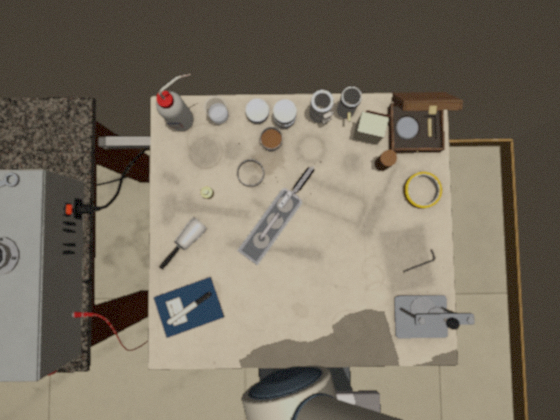

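View pics/scene0.png

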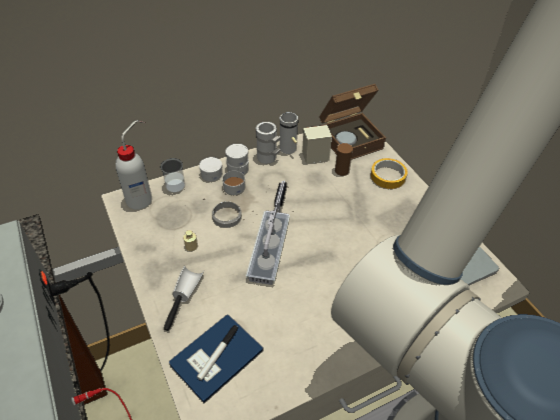

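The pan lies diagonally, with the handle at top pixel (303,180), far right, and the drain end at (255,250), near left. The ring, weight and clay are well clear of it. Next I look from near with the wrist camera.

```bash
cat >> h.py <<'E'
def down(yaw,s=1):   # tool down, tool y along s*pan y ; tilt added elsewhere
    y=s*np.array([-np.sin(yaw),np.cos(yaw),0]); z=np.array([0,0,-1.]); return R.from_matrix(np.c_[np.cross(y,z),y,z])
E
python3 - <<'E'
from h import *
s=snap('top'); m=arm.masks_of('top','lid')[0]
w=world(s,m['mask']); h=w[w[:,2]>.015]
p=h[(h[:,2]<.035)]
c,(a,b),ang=cv2.minAreaRect(p[:,:2].astype(np.float32)); print(c,a,b,ang)
hd=np.array([.67,.014]); d=np.array([.552,.106])-hd; yaw=np.arctan2(d[1],d[0]); print('yaw',np.degrees(yaw))
for sg in(1,-1):
    q=arm.inverse_kinematics([.57,.08,.3],down(yaw,sg).as_rotvec()); print(sg,q)
    for t in (0,25,50):
        T=R.from_rotvec(np.radians(t)*np.array([-np.sin(yaw),np.cos(yaw),0]))*down(yaw,sg)
        print(t,arm.inverse_kinematics([.6,.07,.15],T.as_rotvec()))
sg=1 if arm.inverse_kinematics([.57,.08,.3],down(yaw,1).as_rotvec()) is not None and abs(arm.inverse_kinematics([.57,.08,.3],down(yaw,1).as_rotvec())[5])<2.5 else -1
arm.move_to([.57,.08,.3],down(yaw,sg).as_rotvec())
s=snap('wrist','w0.png'); print(sg,arm.current_time_s(),arm.current_ee_pos(), -R.from_rotvec(np.ravel(s['rvec'])).as_matrix().T@np.ravel(s['tvec']))
for q in ['pan','lid','pan_handle','lid_bow','stone_0']:
    for m in arm.masks_of('wrist',q)[:3]:
        w=world(s,m['mask'])
        if len(w): print(q,round(m['confidence'],2),np.round(m['extent']),np.round(np.median(w,0),3),np.round(np.percentile(w,2,axis=0),3),np.round(np.percentile(w,98,axis=0),3))
np.savez('w0.npz',**s)
E
```

```text
(0.5890644788742065, 0.082000233232975) 0.06220299378037453 0.26666346192359924 53.496246337890625
yaw 142.05784664988107
1 [ 3.57075948e-02  3.35757169e-01  1.30055503e+00 -4.44089210e-16
  1.50528045e+00  2.26871942e+00]
0 [ 1.73167069e-02  5.03400735e-01  1.44749723e+00 -4.44089210e-16
  1.19069469e+00  2.25032853e+00]
25 [ 0.22177104  0.41968704  1.73271746 -0.49177308  0.76438494  2.77510101]
50 None
-1 [ 3.57075948e-02  3.35757169e-01  1.30055503e+00 -4.44089210e-16
  1.50528045e+00 -8.72873231e-01]
0 [ 1.73167069e-02  5.03400735e-01  1.44749723e+00 -4.44089210e-16
  1.19069469e+00 -8.91264119e-01]
25 [ 0.22177104  0.41968704  1.73271746 -0.49177308  0.76438494 -0.36649164]
50 None
1 3.8333 [0.5700572  0.07942649 0.29987105] [0.62749271 0.03401829 0.49596059]
pan 0.58 [268.  83.  42.  76.] [0.662 0.02  0.05 ] [ 0.623 -0.004  0.007] [0.696 0.065 0.053]
lid 0.97 [272. 156.  48. 212.] [0.57  0.094 0.026] [0.479 0.016 0.024] [0.684 0.167 0.061]
pan_handle 0.55 [270.  82.  41.  71.] [0.661 0.021 0.05 ] [ 0.623 -0.006  0.001] [0.699 0.062 0.053]
lid_bow 0.58 [270. 154.  50. 207.] [0.57  0.094 0.026] [0.48  0.016 0.024] [0.684 0.167 0.061]
stone_0 0.49 [181. 134.  55.  56.] [0.696 0.149 0.017] [0.66  0.116 0.002] [0.726 0.182 0.021]
```

View pics/w0.png

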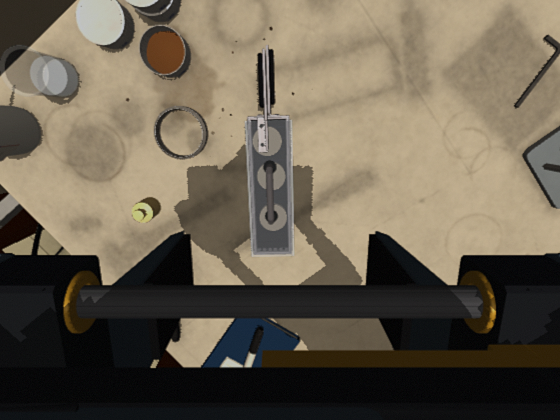

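The wrist view shows the pan upright in the picture: rim corners around (247,117) to (293,254), handle at (267,75), bow from (270,165) to (272,217). The stones are near rows 138, 176 and 218. Next I fit the pose and find a tipping arc the arm can reach.

```bash
python3 - <<'E'
from h import *
def fit(s,name):
    W=world(s,np.ones((420,560),bool))
    c=np.array([.57,.09]);yaw=np.radians(142.)
    for k in range(6):
        ex=np.array([np.cos(yaw),np.sin(yaw)]);ey=np.array([-ex[1],ex[0]])
        l=(W[:,:2]-c)@np.c_[ex,ey]
        b=(abs(l[:,0])<.12)&(abs(l[:,1])<.045)&(W[:,2]>.015)&(W[:,2]<.032)
        # edges: trim handle by using sides only
        L=l[b]; xs=np.linspace(-.075,.08,16); mids=[];wd=[]
        for x0 in xs:
            t=L[abs(L[:,0]-x0)<.006,1]; mids.append((t.min()+t.max())/2); wd.append(np.ptp(t))
        p=np.polyfit(xs,mids,1); yaw+=p[0]
        # ends from points off the handle line
        e=L[(abs(L[:,1]-p[1])>.014),0]; mx=(np.percentile(e,.3)+np.percentile(e,99.7))/2
        c=c+ex*mx+ey*p[1]
    H=(abs(l[:,0]+.141)<.032)&(abs(l[:,1])<.02)&(W[:,2]>.042)&(W[:,2]<.06)
    B=(abs(l[:,0])<.04)&(abs(l[:,1])<.02)&(W[:,2]>.045)&(W[:,2]<.08)
    print(name,c,np.degrees(yaw),'w',np.median(wd),'len',np.ptp(e),'plate z',np.median(W[b,2]))
    print(' handle',np.median(l[H],0),np.ptp(l[H],axis=0),W[H,2].max(),np.median(W[H,2]),' bow',(l[B].min(0)+l[B].max(0))/2,np.ptp(l[B],axis=0),np.percentile(W[B,2],95))
    return c,yaw
c,yaw=fit(dict(np.load('w0.npz')),'wrist'); fit(snap('top'),'top')
ex=np.array([np.cos(yaw),np.sin(yaw),0]);ey=np.array([-ex[1],ex[0],0])
C=np.array([*c,0]);piv=C+.095*ex; r=-.236*ex+[0,0,.038]
for sg in(1,-1):
  for p0 in(0,-15,-25,-35):
    o=[]
    for t in range(0,51,10):
        T=R.from_rotvec(np.radians(t)*ey);g=piv+T.apply(r)
        O=R.from_rotvec(np.radians(t+p0)*ey)*down(yaw,sg)
        q=arm.inverse_kinematics(g+.019*O.as_matrix()[:,2],O.as_rotvec()); o.append(None if q is None else np.round(np.array(q)[[3,4,5]],2).tolist())
    print(sg,p0,o)
E
```

```text
wrist [0.56020075 0.10154803] 143.5394235322248 w 0.06114194041210898 len 0.1963751646940629 plate z 0.025684770556543234
 handle [-0.14132708  0.00074106] [0.06356218 0.01928053] 0.05444577000688583 0.050770221917201916  bow [0.00168009 0.00010382] [0.07461844 0.00896082] 0.06207993066721576Traceback (most recent call last):
  File "<stdin>", line 22, in <module>
  File "<stdin>", line 12, in fit
    return umr_minimum(a, axis, None, out, keepdims, initial, where)
ValueError: zero-size array to reduction operation minimum which has no identity
```

```bash
cat >> h.py <<'E'
YAW=np.radians(143.54); C=np.array([.5602,.1015,0])
ex=np.array([np.cos(YAW),np.sin(YAW),0]);ey=np.array([-ex[1],ex[0],0]);ez=np.array([0,0,1.])
piv=C+.095*ex
def pose(t,p0,sg,lift=0.,grasp=(-.141,0,.038)):  # pan tilt t, tool pitch p0 (deg) -> TCP pos, rotvec
    T=R.from_rotvec(np.radians(t)*ey); g=piv+T.apply((grasp[0]-.095)*ex+grasp[1]*ey+grasp[2]*ez)+lift*ez
    O=R.from_rotvec(np.radians(t+p0)*ey)*down(YAW,sg)
    return g+.019*O.as_matrix()[:,2],O.as_rotvec()
E
python3 - <<'E'
from h import *
for sg in(1,-1):
  for p0 in(0,-10,-20,-30,-40):
    o=[]
    for t in range(0,51,10):
        q=arm.inverse_kinematics(*pose(t,p0,sg)); o.append(None if q is None else np.round(np.array(q)[[1,2,3,4,5]],2).tolist())
    print(sg,p0,o)
E
```

```text
1 0 [[0.74, 1.37, -0.0, 1.03, 2.14], [0.64, 1.5, -0.14, 0.87, 2.29], [0.54, 1.63, -0.34, 0.73, 2.52], [0.48, 1.74, -0.65, 0.66, 2.86], [0.44, 1.85, -1.0, 0.67, -3.0], None]
1 -10 [[0.81, 1.23, 0.09, 1.26, 2.06], [0.68, 1.37, -0.0, 1.09, 2.15], [0.57, 1.5, -0.13, 0.93, 2.3], [0.48, 1.63, -0.33, 0.8, 2.52], [0.41, 1.75, -0.62, 0.72, 2.86], [0.38, 1.86, -0.95, 0.74, -3.02]]
1 -20 [[0.89, 1.08, 0.16, 1.48, 2.02], [0.75, 1.23, 0.09, 1.31, 2.08], [0.62, 1.37, -0.0, 1.14, 2.17], [0.51, 1.51, -0.13, 0.99, 2.32], [0.42, 1.64, -0.33, 0.86, 2.54], [0.36, 1.76, -0.6, 0.78, 2.88]]
1 -30 [[0.98, 0.93, 0.22, 1.71, 2.0], [0.83, 1.09, 0.16, 1.53, 2.03], [0.69, 1.24, 0.09, 1.36, 2.09], [0.56, 1.39, -0.0, 1.19, 2.19], [0.45, 1.53, -0.13, 1.03, 2.34], [0.36, 1.66, -0.33, 0.91, 2.58]]
1 -40 [[1.09, 0.77, 0.29, 1.93, 2.01], [0.93, 0.94, 0.23, 1.75, 2.02], [0.78, 1.1, 0.17, 1.57, 2.05], [0.63, 1.26, 0.09, 1.4, 2.11], [0.5, 1.41, -0.0, 1.23, 2.22], [0.39, 1.55, -0.14, 1.07, 2.38]]
-1 0 [[0.74, 1.37, -0.0, 1.03, -1.0], [0.64, 1.5, -0.14, 0.87, -0.85], [0.54, 1.63, -0.34, 0.73, -0.62], [0.48, 1.74, -0.65, 0.6
[... 173 characters left out ...]
3, 0.8, -0.62], [0.41, 1.75, -0.62, 0.72, -0.28], [0.38, 1.86, -0.95, 0.74, 0.12]]
-1 -20 [[0.89, 1.08, 0.16, 1.48, -1.12], [0.75, 1.23, 0.09, 1.31, -1.07], [0.62, 1.37, -0.0, 1.14, -0.97], [0.51, 1.51, -0.13, 0.99, -0.83], [0.42, 1.64, -0.33, 0.86, -0.6], [0.36, 1.76, -0.6, 0.78, -0.27]]
-1 -30 [[0.98, 0.93, 0.22, 1.71, -1.14], [0.83, 1.09, 0.16, 1.53, -1.11], [0.69, 1.24, 0.09, 1.36, -1.05], [0.56, 1.39, -0.0, 1.19, -0.95], [0.45, 1.53, -0.13, 1.03, -0.8], [0.36, 1.66, -0.33, 0.91, -0.56]]
-1 -40 [[1.09, 0.77, 0.29, 1.93, -1.13], [0.93, 0.94, 0.23, 1.75, -1.12], [0.78, 1.1, 0.17, 1.57, -1.09], [0.63, 1.26, 0.09, 1.4, -1.03], [0.5, 1.41, -0.0, 1.23, -0.93], [0.39, 1.55, -0.14, 1.07, -0.76]]
```

```bash
python3 - <<'E'
from h import *
p,o=pose(0,-20,-1); z=R.from_rotvec(o).as_matrix()[:,2]
arm.move_to(p-.13*z,o)
s=snap('wrist','w1.png'); np.savez('w1.npz',**s)
W=world(s,np.ones((420,560),bool)); l=np.c_[(W-C)@ex,(W-C)@ey,W[:,2]]
H=(abs(l[:,0]+.141)<.028)&(abs(l[:,1])<.02)&(l[:,2]>.042)&(l[:,2]<.06)
P=(abs(l[:,0])<.08)&(abs(l[:,1])<.045)&(l[:,2]>.018)&(l[:,2]<.032)
B=(abs(l[:,0])<.04)&(abs(l[:,1])<.02)&(l[:,2]>.045)&(l[:,2]<.08)
for n,m in(('handle',H),('plate',P),('bow',B)):
    if m.any(): print(n,m.sum(),l[m].min(0),l[m].max(0),np.median(l[m],0))
print(arm.current_time_s(),arm.current_ee_pos()-(p-.13*z))
E
```

```text
handle 1290 [-0.16882784 -0.00980665  0.04726137] [-0.11307797  0.00857575  0.05347613] [-0.14124973  0.00068716  0.05053445]
plate 7954 [-0.07999784 -0.03166893  0.0229259 ] [0.06138944 0.03045146 0.03170924] [-0.01460806  0.00072102  0.02557121]
bow 834 [-0.0363573  -0.0047184   0.04533027] [0.03937638 0.00341517 0.06304661] [-0.00414235 -0.00019742  0.05992898]
7.1333 [2.93432689e-05 1.27723086e-04 2.23196920e-04]
```

View pics/w1.png

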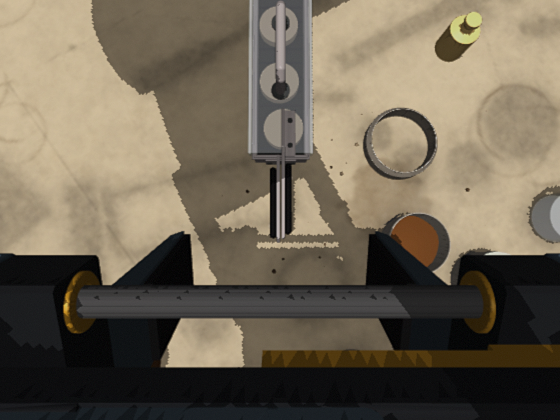

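The handle is confirmed at pixel (281,200) between the fingers, y offset below 1 mm, and the stones are separated at (280,23), (280,80) and (284,128). Now I grasp and tip to 24°.

```bash
python3 - <<'E'
from h import *
p,o=pose(0,-20,-1)
arm.line_to(list(p),feed=.1)
arm.close_gripper(squeeze=55); print(arm.current_width(),arm.current_finger_force(),arm.current_force())
for t in range(2,25,2):
    p,o=pose(t,-20,-1,.001); arm.line_to(list(p),feed=.04,ori=o)
    if t%6==0: print(t,np.round(arm.current_force(),1),np.round(arm.current_ft_torque(),2),arm.current_finger_force())
s=snap('wrist','w2.png'); print(arm.current_time_s())
E
```

```text
0.1905570608334797 54.9945330619812 [ 0.16523666 -0.415395   -0.2158148 ]
6 [-0.9 -0.3 -3.8] [-0.2  -0.48  0.01] 54.991668462753296
12 [-0.7  1.3 -4.1] [-0.05 -0.28 -0.04] 54.99138593673706
18 [-1.   0.7 -3.6] [-0.01 -0.27  0.03] 54.99164879322052
24 [-0.4 -0.1 -5.1] [-0.06 -0.2   0.  ] 54.992226362228394
13.975
```

View pics/w2.png

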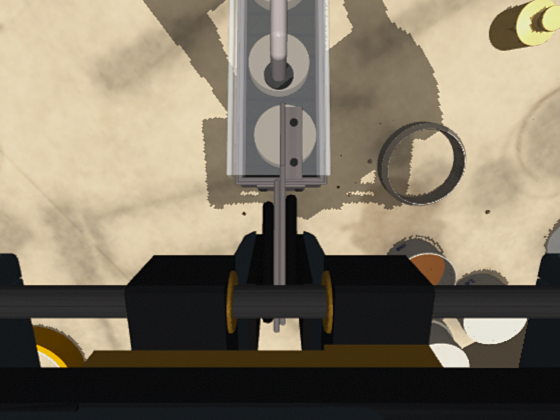

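The wrist picture at 24° shows lid and pan held together, with the stones still at (285,135) and (278,65). Now I tip on slowly and watch for changes.

```bash
python3 - <<'E'
from h import *
ref=None
for t in range(25,47):
    p,o=pose(t,-20,-1,.001); arm.line_to(list(p),feed=.0095,ori=o)
    if t>=29:
        s=snap('wrist'); g=s['image'].mean(2); 
        print(t,'%.1f'%arm.current_time_s(),'st3 %.0f %.0f'%(g[130:145,262:274].mean(),g[55:75,256:266].mean()),end=' | ')
s=snap('wrist','w3.png'); print(np.round(arm.current_force(),1))
snap('scene','s3.png')
i=cv2.imread('pics/s3.png')[130:300,180:350]; j=cv2.resize(i,None,fx=2.4,fy=2.4); w=cv2.imread('pics/w3.png')[:, 150:510]
cv2.imwrite('pics/c3.png',np.hstack([cv2.resize(j,(420,420)),w]))
E
```

```text
29 16.9 st3 156 149 | 30 17.5 st3 156 149 | 31 18.1 st3 156 148 | 32 18.8 st3 155 147 | 33 19.4 st3 154 147 | 34 20.0 st3 153 145 | 35 20.6 st3 152 144 | 36 21.3 st3 150 144 | 37 21.9 st3 150 142 | 38 22.5 st3 148 142 | 39 23.1 st3 87 96 | 40 23.8 st3 88 112 | 41 24.4 st3 87 112 | 42 25.0 st3 87 112 | 43 25.6 st3 86 111 | 44 26.3 st3 85 111 | 45 26.9 st3 86 110 | 46 27.5 st3 84 110 | [ 0.1  0.4 -4.5]
```

View pics/c3.png

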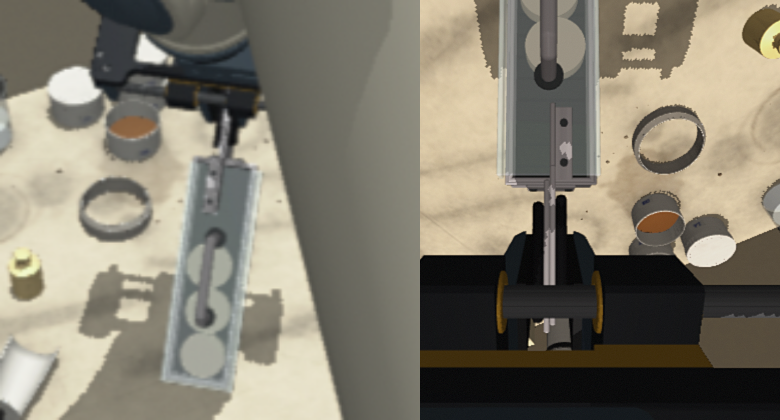

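All three stones lie in a closed row against the drain end (left panel (210,265), (206,310) and (202,355)), with the lid in place. Now I lower the pan and let go.

```bash
python3 - <<'E'
from h import *
for t in range(44,-1,-2):
    p,o=pose(t,-20,-1,.001 if t else 0.); arm.line_to(list(p),feed=.04 if t>4 else .02,ori=o)
print(np.round(arm.current_force(),1),np.round(arm.current_ft_torque(),2))
p,o=pose(0,-20,-1,-.0005); arm.line_to(list(p),feed=.01,ori=o); print(np.round(arm.current_force(),1))
arm.ungrasp(); arm.pause(.3)
z=R.from_rotvec(o).as_matrix()[:,2]
arm.line_to(list(p-.12*z),feed=.2); 
p2=C+.0*ex+.22*ez-.03*ex; arm.move_to(list(p2),down(YAW,-1).as_rotvec())
s=snap('wrist','w4.png'); np.savez('w4.npz',**s); print(arm.current_time_s())
W=world(s,np.ones((420,560),bool)); l=np.c_[(W-C)@ex,(W-C)@ey,W[:,2]]
P=(abs(l[:,0])<.08)&(abs(l[:,1])<.045)&(l[:,2]>.018)&(l[:,2]<.032)
B=(abs(l[:,0])<.045)&(abs(l[:,1])<.025)&(l[:,2]>.052)&(l[:,2]<.08)
for n,m in(('plate',P),('bow',B)):
    if m.any(): print(n,m.sum(),l[m].min(0),l[m].max(0),np.median(l[m],0))
b=l[B]; print('bow slope',np.degrees(np.polyfit(b[:,0],b[:,1],1)[0]))
E
```

```text
[ 1.3 -1.5  2.4] [-0.29 -0.36  0.06]
[ 0.2 -2.3  6.6]
39.625
plate 7471 [-0.07997311 -0.03038054  0.02226788] [0.07999256 0.03192797 0.03137695] [0.0084653  0.00102791 0.02586549]
bow 650 [-0.03513928 -0.00321126  0.05206605] [0.04065651 0.00519506 0.06289004] [0.00469436 0.0010218  0.06012853]
bow slope 0.12751404574199002
```

View pics/w4.png

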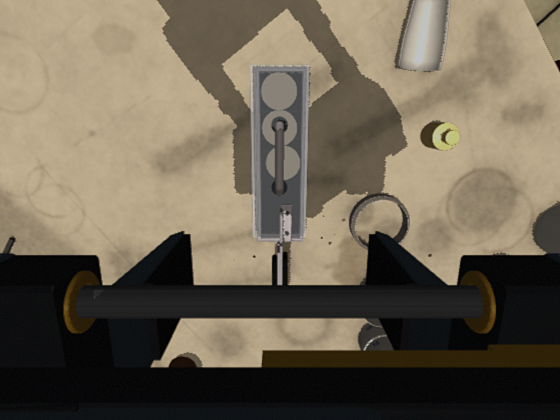

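The stones are in their row at (278,92), (278,127) and (283,163), and the lid is on. The bow runs from (280,125) to (280,190). Now I lift the lid off and lay it on the robot side.

```bash
python3 - <<'E'
from h import *
o=down(YAW,-1).as_rotvec(); g=C+.003*ex+.001*ey+(.056-.019)*ez
arm.line_to(list(g+.06*ez),feed=.15); arm.line_to(list(g),feed=.08)
arm.close_gripper(squeeze=45); print(arm.current_width(),arm.current_finger_force())
arm.line_to(list(g+.05*ez),feed=.06)
d=.11*ey+.03*ex
arm.line_to(list(g+.05*ez+d),feed=.12); print(np.round(arm.current_force(),1))
arm.line_to(list(g+d-.007*ez),feed=.1)
print(arm.line_to(list(g+d-.0135*ez),feed=.015,until_force=3),arm.current_ee_pos()[2]-g[2],arm.current_force(),arm.current_time_s())
s=snap('top'); 
W=world(s,np.ones((420,560),bool))-C-d; l=np.c_[W@ex,W@ey,W@ez]; P=(abs(l[:,0])<.08)&(abs(l[:,1])<.03)&(l[:,2]>.005)&(l[:,2]<.02); print(np.median(l[P],0))
E
```

```text
0.00403629195136628 0.0
[-0.4  0.7 -0. ]
False -0.0135217061657458 [-0.39151988 -0.18315276  0.15299763] 46.275
[nan nan nan]
  return _methods._mean(a, axis=axis, dtype=dtype,
  ret = um.true_divide(
```

```bash
python3 - <<'E'
from h import *
print(arm.current_ee_pos(),C+.11*ey+.03*ex,arm.current_width())
s=snap('wrist','w5.png');t=snap('top','t5.png')
a=cv2.imread('pics/w5.png');b=cv2.resize(cv2.imread('pics/t5.png')[140:280,190:330],(240,240))
cv2.imwrite('pics/c5.png',np.hstack([a,np.vstack([b,np.zeros((180,240,3),np.uint8)])]))
np.savez('w5.npz',**s); np.savez('t5.npz',**t)
E
```

```text
[0.46767824 0.03183198 0.02352203] [0.47070308 0.03085793 0.        ] 0.0032736672484274232
```

View pics/c5.png

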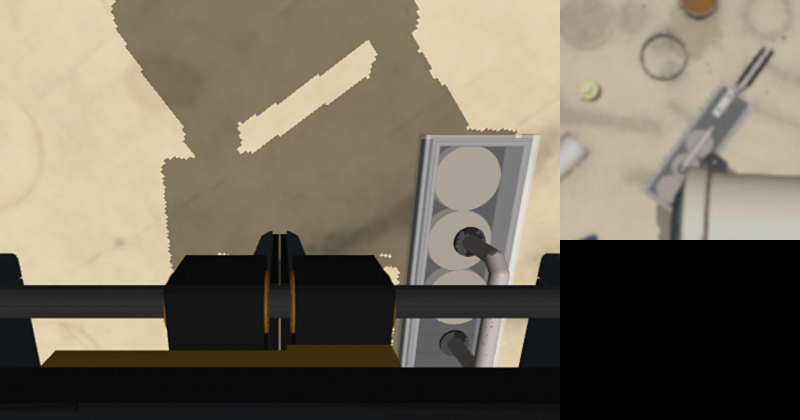

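The lid is still on the pan with the bow standing at (495,270), and the fingers closed on nothing. I'll reopen, go back above the bow and look from near before closing.

```bash
python3 - <<'E'
from h import *
for f in('w5.npz',):
    s=dict(np.load(f)); W=world(s,np.ones((420,560),bool)); l=np.c_[(W-C)@ex,(W-C)@ey,W[:,2]]
    P=(l[:,0]>-.03)&(l[:,0]<.12)&(abs(l[:,1])<.045)&(l[:,2]>.015)&(l[:,2]<.035)
    B=(abs(l[:,0])<.045)&(abs(l[:,1])<.025)&(l[:,2]>.052)&(l[:,2]<.08)
    for n,m in(('plate',P),('bow',B)):
        if m.any(): print(n,m.sum(),l[m].min(0),l[m].max(0),np.median(l[m],0))
p=arm.current_ee_pos(); g=C+.003*ex+.001*ey+.037*ez
arm.line_to([p[0],p[1],.11],feed=.25)
arm.line_to(list(g+.085*ez),feed=.25)   # still closed, above the bow
arm.ungrasp(); print(arm.current_width(),arm.current_time_s())
arm.line_to(list(g),feed=.12)
s=snap('wrist','w6.png'); np.savez('w6.npz',**s); print(arm.current_ee_pos()-g,arm.current_force(),arm.current_time_s())
E
```

```text
plate 18224 [-0.02999928 -0.03051622  0.01500751] [0.09786595 0.03263292 0.03498025] [0.05448112 0.00558881 0.02575555]
bow 1685 [-0.02780801 -0.00291064  0.05200318] [0.04126695 0.00629216 0.06299288] [0.00211601 0.00327313 0.05960641]
0.9970946536141525 48.925
[5.60156884e-04 3.35903529e-05 7.45088312e-04] [-0.17920717  0.15942102 -0.93558993] 49.8333
```

View pics/w6.png

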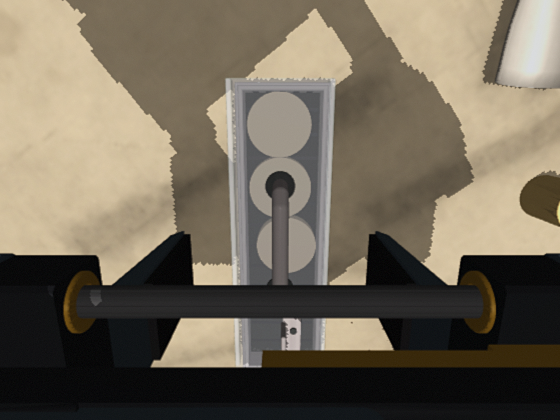

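The bow (280, rows 185–285) is centred between the open fingers. I close and check the width before lifting.

```bash
python3 - <<'E'
from h import *
arm.close_gripper(squeeze=45); print(arm.current_width(),arm.current_finger_force(),arm.current_force(),arm.current_time_s())
E
```

```text
0.0077937414441443895 0.0 [ 0.81070811 -0.43658707 -0.09599857] 51.2
```

```bash
python3 - <<'E'
from h import *
s=snap('wrist','w7.png');t=snap('scene','s7.png'); np.savez('w7.npz',**s); np.savez('s7.npz',**t)
a=cv2.imread('pics/w7.png')[60:340,180:380];b=cv2.imread('pics/s7.png')[170:300,215:345]
cv2.imwrite('pics/c7.png',np.hstack([cv2.resize(a,(400,560)),cv2.resize(b,(390,390)) if 0 else np.vstack([cv2.resize(b,(390,390)),np.zeros((170,390,3),np.uint8)])]))
W=world(s,np.ones((420,560),bool)); l=np.c_[(W-C)@ex,(W-C)@ey,W[:,2]]
B=(abs(l[:,0])<.06)&(abs(l[:,1])<.025)&(l[:,2]>.045)&(l[:,2]<.075)
print(l[B].min(0),l[B].max(0),np.median(l[B],0),arm.current_width(),arm.current_ee_pos(),arm.current_finger_force(),arm.current_time_s())
E
```

```text
[-0.00974303 -0.00796852  0.04510073] [0.04154777 0.01077719 0.07499863] [0.0256589  0.00114641 0.06062303] 0.0058971681805942465 [0.55717406 0.10246765 0.03698442] 0.0 51.3
```

View pics/c7.png

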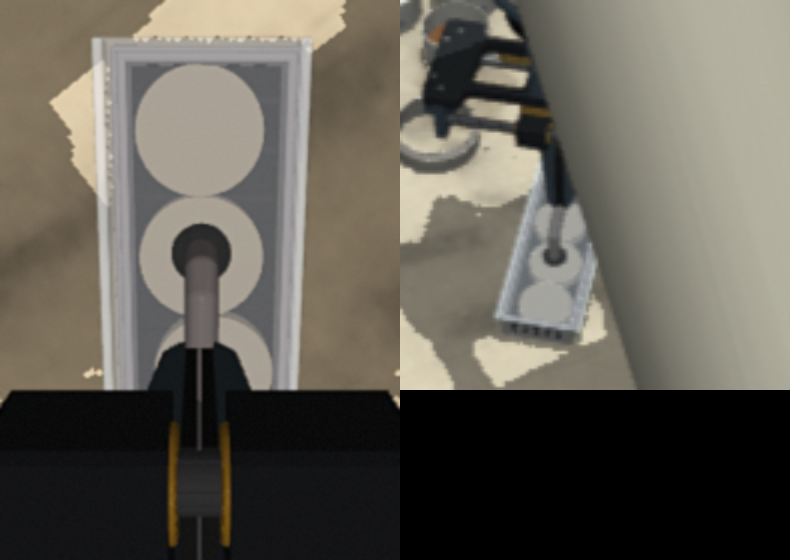

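```bash
python3 - <<'E'
from h import *
s=dict(np.load('w7.npz')); z=s['z_map']; I=s['image'].mean(2)
Rm=R.from_rotvec(np.ravel(s['rvec'])).as_matrix()
for r in (225,230,234,238,242,248,256,270):
    o=[]
    for u in (256,262,268,272,276,279,280,284,288,294,300):
        d=z[r,u]; w=(np.array([(u-s['cx'])/s['fx']*d,(r-s['cy'])/s['fy']*d,d])-np.ravel(s['tvec']))@Rm
        o.append('%d,%d,%d;%d'%(*(1000*np.array([(w-C)@ex,(w-C)@ey,w[2]])).round(),I[r,u]))
    print(r,' '.join(o))
E
```

```text
225 12,16,25;95 12,12,25;95 13,8,26;158 22,5,57;97 77,2,233;97 24,2,62;103 23,1,61;107 23,-1,61;103 23,-3,60;86 13,-8,27;158 12,-11,25;158
230 10,16,27;96 9,12,26;138 9,8,27;160 19,5,57;91 20,3,60;96 21,2,61;103 21,1,61;106 21,-1,61;103 20,-3,59;79 10,-8,27;160 9,-11,27;159
234 7,16,26;94 7,12,27;153 20,7,67;21 21,5,67;23 19,3,63;27 19,2,62;78 19,1,62;69 19,-1,62;30 21,-3,67;23 20,-6,66;41 7,-11,26;161
238 4,16,27;92 21,10,73;19 21,7,73;23 20,5,72;21 19,3,69;8 16,2,61;83 16,1,61;70 19,-1,69;5 21,-3,73;24 21,-6,74;23 4,-11,25;162
242 1,16,26;96 20,10,78;25 21,7,79;24 20,5,78;14 19,3,75;4 14,2,61;82 14,1,61;68 19,-1,74;6 21,-3,79;25 21,-5,78;25 20,-8,78;85
248 20,12,84;46 21,9,87;26 21,7,87;22 19,5,82;11 19,3,83;8 11,2,61;82 11,1,62;68 19,-1,83;7 21,-2,86;26 20,-5,85;24 21,-8,87;21
256 42,8,147;9 41,6,146;10 21,6,96;25 19,5,92;6 20,3,93;7 7,2,62;82 6,1,60;68 20,0,94;8 21,-2,96;22 42,-2,147;8 41,-4,146;8
270 41,7,155;10 41,6,156;11 21,6,110;23 19,4,106;9 20,3,107;3 -1,2,62;54 -2,1,61;44 19,0,107;8 19,-2,106;11 41,-2,154;11 42,-3,156;10
```

```bash
python3 - <<'E'
from h import *
for f,cols in(('w6.npz',(175,180,186,189,370,376,382)),('w7.npz',(262,268,294))):
    s=dict(np.load(f)); z=s['z_map']; I=s['image'].mean(2)
    Rm=R.from_rotvec(np.ravel(s['rvec'])).as_matrix()
    print(f,'cam',-Rm.T@np.ravel(s['tvec']))
    for u in cols:
        o=[]
        for r in range(226,262,4):
            d=z[r,u]; w=(np.array([(u-s['cx'])/s['fx']*d,(r-s['cy'])/s['fy']*d,d])-np.ravel(s['tvec']))@Rm
            o.append('%d,%d,%d'%(*(1000*np.array([(w-C)@ex,(w-C)@ey,w[2]])).round(),))
        print(u,' '.join(o))
print(arm.current_ee_pos(),arm.current_joints(),arm.current_force(),arm.current_ft_torque())
E
```

```text
w6.npz cam [0.4977427  0.14598704 0.23356909]
175 3,74,1 1,74,2 21,53,69 20,52,73 20,50,78 19,49,81 19,48,86 19,47,90 17,47,90
180 3,70,0 0,71,0 20,51,67 19,50,71 19,48,76 19,47,81 17,47,81 16,47,83 14,47,84
186 3,66,0 1,66,1 18,49,62 18,48,68 17,47,71 15,47,71 14,47,73 12,47,74 10,47,74
189 3,64,1 1,64,1 19,47,63 17,47,65 16,47,66 13,47,66 12,47,69 9,47,67 8,47,69
370 3,-62,0 0,-62,0 19,-45,63 17,-45,65 15,-45,65 14,-45,67 12,-45,67 9,-45,67 7,-45,67
376 3,-66,1 1,-66,1 19,-48,64 19,-47,69 19,-45,76 17,-45,76 16,-45,77 14,-45,78 12,-45,78
382 3,-70,0 1,-70,1 20,-50,67 20,-48,74 19,-48,76 19,-46,81 19,-45,85 18,-44,88 16,-45,87
w7.npz cam [0.49747923 0.14596111 0.23308424]
262 12,12,26 9,12,26 7,12,27 21,10,73 20,10,78 21,9,85 21,9,90 20,9,93 41,6,148
268 12,8,26 9,8,27 20,7,67 21,7,73 21,7,79 21,7,84 21,6,89 20,6,93 20,6,97
294 12,-7,28 10,-8,27 20,-6,66 21,-6,74 21,-5,78 21,-5,84 21,-5,90 21,-5,94 41,-2,148
[0.55717406 0.10246765 0.03698442] [ 7.64799595e-02  6.03946800e-01  1.64772298e+00 -1.02335169e-05
  8.89972116e-01 -8.57955577e-01] [-0.00421328 -0.43056438  0.38297646] [ 0.05896755 -0.15938962  0.02682499]
```

The depth readings explain the miss. The visible fingertips end at z≈62 mm, just above the rod top at 61 mm, so the real tips sit about 25 mm short of the reported TCP. I'll open, go 18 mm lower, grip, check the width, then lift and place.

```bash
cat > fin.py <<'E'
from h import *
g=C+.003*ex+.001*ey+.019*ez
arm.ungrasp(); hit=arm.line_to(list(g),feed=.06,until_force=8)
arm.close_gripper(squeeze=45); w=arm.current_width(); print(hit,w,arm.current_finger_force(),arm.current_time_s())
if w>.05 and w<.2:
    arm.line_to(list(g+.05*ez),feed=.12); print(np.round(arm.current_force(),2))
    d=.11*ey+.03*ex
    arm.line_to(list(g+.05*ez+d),feed=.15); arm.line_to(list(g+d-.009*ez),feed=.12)
    print(arm.line_to(list(g+d-.0135*ez),feed=.015,until_force=3),arm.current_ee_pos()[2]-g[2],arm.current_force(),arm.current_time_s())
E
python3 fin.py
```

```text
False 0.0878822069098605 45.000261068344116 54.3833
[-0.07  0.83 -2.07]
True -0.012073478475998118 [-0.88234504  1.02662739  8.00516658] 56.8083
```

```bash
python3 - <<'E'
from h import *
arm.ungrasp(); p=arm.current_ee_pos(); arm.line_to([p[0],p[1],p[2]+.12],feed=.15)
s=snap('wrist'); W=world(s,np.ones((420,560),bool)); l=np.c_[(W-C)@ex,(W-C)@ey,W[:,2]]
P=(l[:,0]>-.03)&(l[:,0]<.115)&(abs(l[:,1]-.11)<.027)&(l[:,2]>.006)&(l[:,2]<.025)
A=np.c_[l[P,:2],np.ones(P.sum())]; print(P.sum(),np.median(l[P],0),np.linalg.lstsq(A,l[P,2],rcond=None)[0])
for m in arm.masks_of('wrist','stone_0')[:4]:
    w=world(s,m['mask']); q=np.median(w,0)-C; print(m['confidence'].__round__(2),q@ex,q@ey,q[2])
print(arm.current_time_s(),arm.current_force())
E
```

```text
8660 [0.05341521 0.10861074 0.01387376] [-2.40620717e-03  5.49061431e-05  1.40310615e-02]
0.83 0.0012922264554451352 -0.004989638261617508 0.015796310889654087
0.78 0.033898218784780124 0.0022458027575155345 0.015722781239509584
0.77 0.07213844374579176 0.00226403575162884 0.015732716361247765
59.1583 [-1.39623274 -0.33337016 -0.31027402]
```

The lid plate lies flat at about 13 mm, and the stones are at pan x 72, 34 and 1 mm, so I hand in.

```bash
python3 -c "
from rig import arm
print(arm.hand_in(),arm.current_time_s())"
```

```text
the job is handed in; nothing more can be done
the job is handed in; nothing more can be done
```

I handed the job in at about 59 s of robot time: the stones are in a row at the drain end, the pan is flat, and the lid lies flat and upright on the bench beside it; my first two tries at the lid's bow closed on air, just above it, and no verdict came back.

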